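Free the glued keyring hook from its clamp

ROBOT

A 6-joint arm with a two-finger parallel gripper is mounted at the origin on the work surface. World frame = base frame: x ahead of the robot, y to its left, z up, the work surface at z = 0. Lengths are in mm, angles in rad, forces in N, time in s.
With the tool pointing down it reaches from about 400 to 925 mm from the base axis. Payload 12.5 kg.
Tool frame: the origin (TCP) lies at the centre of the arm's flange, where the gripper is bolted on; the fingertips stand 190 mm ahead of it and the grasp point (between the pads) lies 171 mm ahead of it; z points along the fingers, y is the direction in which the jaws open and shut (so a half turn about z gives the same grasp; the last joint's range is limited). The gripper opens to 95 mm and grips with 3 to 60 N. Pads are 20 mm wide; open, the fingers measure 119 mm over their backs; the gripper's body (75 mm by 180 mm) begins 59 mm behind the grasp point.
Start: joints at [-1.226, 0.491, 1.559, -0, 1.092, -0.106], TCP at [272.322, -562.553, 404.761] pointing down, gripper open.
Joint ranges: [-3.1, 3.1], [-0.84, 2.19], [0.05, 2.79], [-1.13, 4.28], [0.06, 2.93], [-2.69, 2.69]. Speed limits (rad/s): [2.22, 2.22, 2.79, 3.14, 3.14, 3.14].

INTERFACE

Orientations are given as [roll, pitch, yaw] about the fixed x, y, z axes, in that order (R = Rz(yaw) Ry(pitch) Rx(roll)).
In Python, from cell import env, optics gives the robot as it stands.
- The arm moves only by the tool apply_moves, never from a script. Its argument "commands" is a list of rows, each a list of 7 numbers: the turn, a rotation vector about the tool's x, y, z in degrees, then the shift along the tool's x, y, z in m, then the finger opening in m, from 0 to 0.0951. A call has 1 to 5 rows; each row shifts and turns the commanded pose from where the row before left it, along the tool's axes as they then stand; what a row does not reach is not made up. A row lasts 1/12 s, in which the tool goes at most 41.7 mm and 7.16 degrees, less where a joint would pass 70% of its speed; a pose out of reach is approached as far as the arm can. A call with a gripper value outside its range is refused whole. The fingers move at their own pace and stop on an object; the grip force is fixed at half the most. Time passes only in rows, so rows that do not move let the fingers close. It gives the time, the measured TCP pose, the force and the opening at its end, in the units of the state.
- env.state(): the state, without advancing time (a new reading comes with each control period).
- optics.read_camera(name): name is "scene" or "top"; returns a dict with "color" (384x512x3 uint8, red, green, blue), "fx", "fy", "cx", "cy" (pixels), "distortion" ([k1, k2, p1, p2, k3] as OpenCV has them; the pictures are not rectified), "eye" and "rotation" of the camera in the world. Camera axes: x right, y up, looking along -z (the intrinsics and any distortion apply to the point x, -y, -z); pixel columns grow to the right and rows downward; lengths in mm; the calibration is good to about 2 mm. A picture is of the moment at which its call begins. There is no depth.
- env.job_done(): hands the job in, once; it reports no verdict.
The state is a dict: "t": time; "joints": joint angles; "qvel": joint speeds; "tau": joint torques, N m; "eef_pos": TCP position; "tcp_rot": TCP orientation; "ft_force": force on the tool from outside, world axes, zero at the start; "moment": the same for the moment, N m; "opening": opening from 0.0 (shut) to 1.0 (fully open).
Only numpy, scipy, OpenCV 4.12 (cv2) and the standard library are available. Lean on these libraries where they do the work, as an engineer would, in place of code of your own. Each camera call takes 0.05 s, during which the arm holds its last target. There are 200 camera calls.

TASK

The glue on the keyring hook block in the sprung clamp has set. Lift the clamp's arm past its hold-open point so that it stays up by itself, then take out the block and set it down gently, flat with its hook upwards, in the top level of the tier basket. Leave the clamp open, and do not disturb the spare hook block, the vase or the button box.

Things in the scene. Friction and masses are not known exactly. Their poses are not given: they have to be found in the camera images.
- clamp_arm (a joint): Angle (rad) of the clamp's steel arm about its level hinge: 0 = down, pressing on the block; grows as the free end is lifted; end stop at 1.75, just past upright. An over-centre spring drives it shut below about 1.0 and throws it open to the stop, where it stays, above about 1.0. Lifting at the tab takes 4 to 6 N at first, less higher up.
- clamp_hinge (a point): Point on the clamp's hinge axis, on its middle line, 65 mm above the shelf; fixed. x: level, from the lift tab towards the hinge; y: the hinge axis; z: up. The screwed-down plywood base, 260 x 120 x 15 mm, is centred 100 mm to -x of it; a bed 28 mm wide, top 25 mm above the shelf, carries the block. Two steel cheeks, 38 mm wide overall, rise 12 mm above the hinge axis.
- lift_tab (a point): Grip point of the black upright tab on the free end of the arm (a bar 14 x 8 mm): tab 14 mm wide (y), 22 mm (x), 40 mm tall (z); the point is 15 mm below its top. Arm down: 135 mm to -x of the hinge axis, 25 mm above it, 35 mm above the block's top. The frame turns with the arm. Pinched along y, the tab pivots between the fingers as the arm swings.
- hook_block_center (a point): Centre (half-way up) of the wooden keyring hook block in the clamp: 120 (x) x 40 (y) x 30 mm (z, up), about 130 g; a steel hook stands 22 mm out of its top, 47 mm to -x of the centre. It rests on the clamp's bed under the arm; the bed is narrower than the block, leaving 10 mm below its long sides. Grip it along y by the long sides.
- basket_top (a point): Centre of the floor of the top (open) level of the white plastic basket of three stacked levels; fixed, 126 mm above the shelf. Inside, the level is 190 x 190 mm; its walls rise 36 mm above this floor (22 mm on the -x side, the front). z up, x and y along its sides.
- spare_block_center (a point): Centre of the spare keyring hook block, alike in shape and size but lying loose on the shelf; to be left alone.
- vase: Small ceramic vase, 68 mm across, 110 mm tall, origin at the centre of its underside; to be left alone.
- button_box: Clip-lid plastic box of buttons, 94 x 79 x 42 mm, origin at the centre of its underside; to be left alone.

How it is judged:
By the outcome, as a careful person would: the job done as asked, in the order asked, and still so for the second after the job is handed in, with the robot touching nothing.
It also fails if it takes over 58 s, if anything falls off the work surface, if the arm or the gripper's body presses on something with over 40 N, if the wrist force passes 120 N, or if a joint passes its speed limit or range.

## Working session

There is one attempt and no reset: what is moved stays moved. The work goes in short steps, Python scripts to look and compute and a tool call to move; the robot and the scene stay as the last step left them, time stands still between calls to the robot, and variables do not carry over. Pictures are saved under pics/ and viewed, about 8 in all and at most 12, crops included, and the job is handed in when it is done.

Besides the shell and the picture viewer there is one more tool, called after "Emit:" as name(argument=value, ...) on one line, values as JSON. apply_moves: Moves the arm, as the interface text tells. Its arguments: {"type":"object","properties":{"commands":{"type":"array","items":{"type":"array","items":{"type":"number"}}}},"required":["commands"]}

```bash
mkdir -p pics; ls; python3 - <<'E'
from cell import env, optics
import cv2
for n in("scene","top"):
    c=optics.read_camera(n); cv2.imwrite(f"pics/{n}0.png",c["color"][:,:,::-1])
    print(n,{k:c[k] for k in c if k!="color"})
print(env.state())
E
```

```text
pics
scene {'fx': 482.45464222071377, 'fy': 482.45464222071377, 'cx': 263.0911921386602, 'cy': 185.00438907531532, 'distortion': array([-0.18419945,  0.        ,  0.        ,  0.        ,  0.        ]), 'eye': array([1421.92302024, -393.75200289,  725.97979417]), 'rotation': array([1.00161438, 0.01134113, 1.13641761])}
top {'fx': 381.54102089100957, 'fy': 381.54102089100957, 'cx': 253.67225725700703, 'cy': 189.03100626166804, 'distortion': array([-0.08084041,  0.        ,  0.        ,  0.        ,  0.        ]), 'eye': array([ 489.82105095,  -15.87739717, 1022.55616657]), 'rotation': array([ 0.08672466, -0.00323003, -1.6000741 ])}
{'t': 0.1, 'joints': array([-1.22558372e+00,  4.91460199e-01,  1.55941138e+00,  1.17809441e-05,
        1.09169132e+00, -1.05602353e-01]), 'qvel': array([-0.00026858, -0.00200916, -0.00173484,  0.00131163,  0.00022489,
        0.00096016]), 'tau': array([ 2.84202877e-03, -6.13625336e+01, -2.58605111e+01,  6.94022002e-02,
        4.70105815e-02, -4.15643490e-05]), 'eef_pos': array([ 272.31796755, -562.50928478,  404.23649722]), 'tcp_rot': array([-3.14062892e+00, -1.12660396e-04,  4.50809471e-01]), 'ft_force': array([0.65705249, 0.90319025, 0.40263358]), 'moment': array([ 0.0087623 ,  0.02473906, -0.03076736]), 'opening': 1.0006911682940702}
```

View pics/scene0.png

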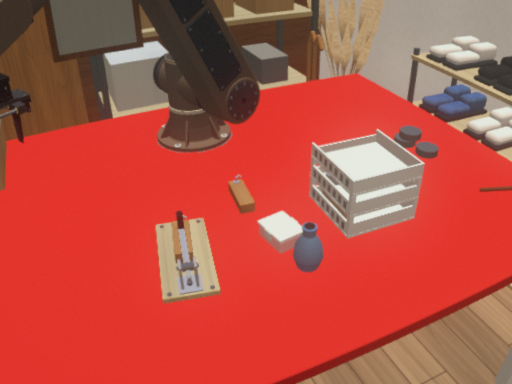

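View pics/top0.png

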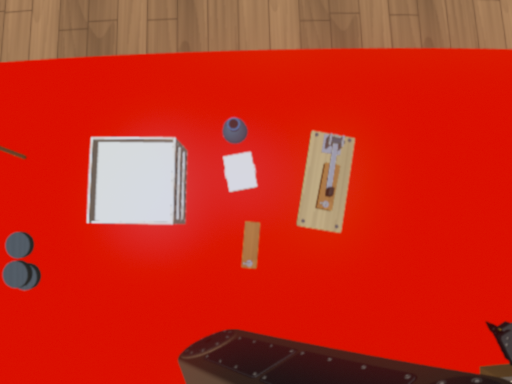

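Scene view: clamp around (185,258), spare block at (241,195), box (280,230), vase (308,250), basket (365,180). Top view: clamp base corners at about (312,131), (355,138), (341,233), (297,225), tab near (330,190), basket rim (88–187, 137–224). I'll zoom in next.

```bash
cat > h.py <<'E'
import numpy as np, cv2
from scipy.spatial.transform import Rotation as R
from cell import env, optics
def RR(c): return R.from_euler('xyz',c["rotation"]).as_matrix()
def pix2world(c,uv,z):
    K=np.array([[c["fx"],0,c["cx"]],[0,c["fy"],c["cy"]],[0,0,1.]])
    p=cv2.undistortPoints(np.array(uv,float).reshape(-1,1,2),K,np.array(c["distortion"]))[:,0]
    d=np.c_[p[:,0],-p[:,1],-np.ones(len(p))]@RR(c).T
    e=np.array(c["eye"]); z=np.broadcast_to(z,len(p))
    return e+d*((z-e[2])/d[:,2])[:,None]
def world2pix(c,P):
    q=(np.atleast_2d(P)-c["eye"])@RR(c); q=q*[1,-1,-1]
    K=np.array([[c["fx"],0,c["cx"]],[0,c["fy"],c["cy"]],[0,0,1.]])
    return cv2.projectPoints(q,np.zeros(3),np.zeros(3),K,np.array(c["distortion"]))[0][:,0]
def crop(c,x0,y0,x1,y1,s,name):
    im=cv2.resize(c["color"][y0:y1,x0:x1,::-1],None,fx=s,fy=s,interpolation=cv2.INTER_CUBIC)
    cv2.imwrite(name,im)
E
python3 - <<'E'
from h import *
c=optics.read_camera("top"); 
a=cv2.resize(c["color"][120:240,285:370,::-1],None,fx=5,fy=5,interpolation=cv2.INTER_CUBIC)
s=optics.read_camera("scene")
b=cv2.resize(s["color"][205:305,145:220,::-1],None,fx=5,fy=5,interpolation=cv2.INTER_CUBIC)
b=cv2.copyMakeBorder(b,0,a.shape[0]-b.shape[0],0,0,cv2.BORDER_CONSTANT)
cv2.imwrite("pics/z1.png",cv2.hconcat([a,b]))
print(pix2world(c,[(312,131),(355,138),(341,233),(297,225)],15).round())
print(pix2world(c,[(91,138),(177,138),(175,223),(88,222)],162).round())
print(pix2world(c,[(330,190)],105).round(), pix2world(c,[(235,125)],110),pix2world(c,[(240,172)],42),pix2world(c,[(250,245)],30))
E
```

```text
[[ 730. -184.   15.]
 [ 708. -300.   15.]
 [ 454. -249.   15.]
 [ 479. -133.   15.]]
[[695. 354. 162.]
 [687. 152. 162.]
 [493. 159. 162.]
 [500. 359. 162.]]
[[ 562. -206.  105.]] [[727.2566142   19.83962841 110.        ]] [[620.23124717  12.56315952  42.        ]] [[431.22275631  -7.8799171   30.        ]]
```

View pics/z1.png

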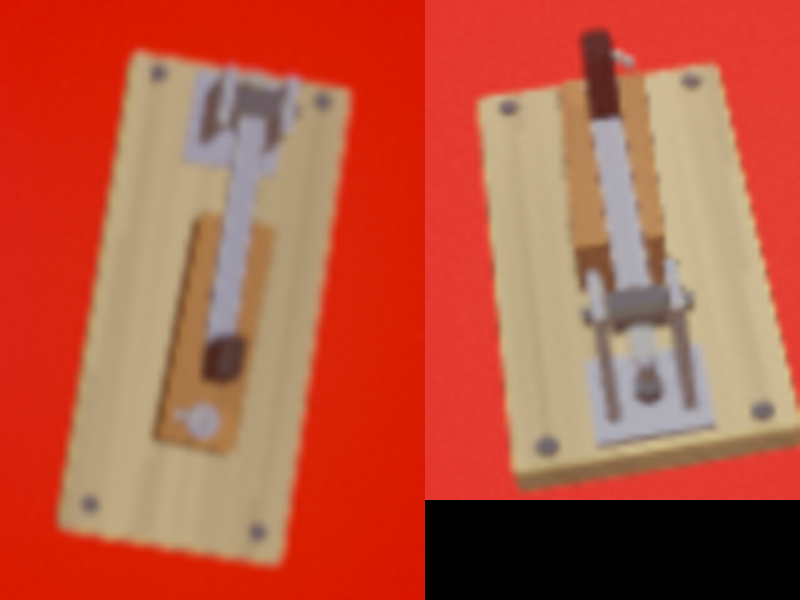

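The crop shows the base outline clearly, the tab end at crop (222,360) and block top corners at (200,215), (275,225), (235,452), (155,440). In the scene crop the tab top is at about (596,38). Next step is a fit with both views.

```bash
python3 - <<'E'
from h import *
from scipy.optimize import least_squares
t=optics.read_camera("top");s=optics.read_camera("scene")
T=lambda *p:[(285+x/5,120+y/5) for x,y in p]
S=lambda *p:[(145+(x-425)/5,205+y/5) for x,y in p]
bt=T((135,50),(352,90),(283,567),(58,527)); bs=S((800,430),(518,475),(478,98),(718,65))
# base corners local (hinge frame): back-left, back-right, front-right, front-left
L=np.array([[30,60],[30,-60],[-230,-60],[-230,60]],float)
def W(p,l,z):
    l=np.atleast_2d(l);c,n=np.cos(p[2]),np.sin(p[2]);return np.c_[p[0]+c*l[:,0]-n*l[:,1],p[1]+n*l[:,0]+c*l[:,1],np.full(len(l),z)]
f=lambda p:np.r_[world2pix(t,W(p,L,15))-bt].ravel()
g=lambda p:(world2pix(s,W(p,L[[0,1,2,3]],15))-bs).ravel()
a=least_squares(f,[691,-236,-.2]);print("top",a.x,a.fun.round(1))
for order in([0,1,2,3],[1,0,3,2],):
    bb=np.array(bs)[order]
    b=least_squares(lambda p:(world2pix(s,W(p,L,15))-bb).ravel(),[691,-236,-.2]);print("scene",b.x,b.fun.round(1))
p=a.x
blk=pix2world(t,T((200,215),(275,225),(235,452),(155,440)),55);print("block",blk.round(),blk.mean(0).round(1))
print("yaw",np.arctan2(*(blk[0]+blk[1]-blk[2]-blk[3])[1::-1]))
print("tab grip",W(p,[-135,0],90).round(1),"tab top pix",world2pix(t,W(p,[-135,0],105)),world2pix(s,W(p,[-135,0],105)), "hinge",W(p,[0,0],65))
print("measured tab top",T((224,355)),S((596,38)),pix2world(t,T((224,355)),105))
E
```

```text
top [ 6.90825070e+02 -2.36527539e+02 -1.99755044e-01] [-0.   0.2  0.2 -0.2 -0.2 -0.2  0.1  0.2]
scene [ 6.96843130e+02 -2.34008185e+02 -1.99025024e-01] [ 0.9 -0.4 -0.9  0.2 -0.1  0.2  0.2 -0.2]
scene [ 6.85393336e+02 -2.29845613e+02 -1.91547127e-01] [ 57.2 -13.7 -56.8   5.  -48.3   4.   47.6  -9.7]
block [[ 636. -207.   55.]
 [ 629. -245.   55.]
 [ 513. -219.   55.]
 [ 521. -178.   55.]] [ 574.8 -212.4   55. ]
yaw -0.23216225560304138
tab grip [[ 558.5 -209.7   90. ]] tab top pix [[331.60832503 191.29043273]] [[177.51856268 212.5973505 ]] hinge [[ 690.82507012 -236.52753915   65.        ]]
measured tab top [(329.8, 191.0)] [(179.2, 212.6)] [[ 559.34354991 -205.36161815  105.        ]]
```

```bash
cat >> h.py <<'E'
def plan(targets):
    """targets: list of (x,y,z grasp point, yaw, n rows); prints per-row turn (deg) and shift (mm) in tool axes"""
    st=env.state(); p=np.array(st["eef_pos"]); M=R.from_euler('xyz',st["tcp_rot"])
    print("t",round(st["t"],2),"grasp",(p+M.apply([0,0,171])).round(1),"rpy",st["tcp_rot"].round(4),"F",st["ft_force"].round(1),"op",round(st["opening"],3))
    for x,y,z,yaw,n in targets:
        T=R.from_euler('xyz',[np.pi,0,yaw]); q=np.array([x,y,z+171.]) 
        rv=(M.inv()*T).as_rotvec()/n; dp=(q-p)/n
        for i in range(n):
            print(i,np.degrees(rv).round(2),M.inv().apply(dp).round(1)); M=M*R.from_rotvec(rv)
        p=q; M=T
E
python3 -c "
from h import *
plan([(420,-380,180,-.1,6),(560,-208,165,-.2,6),(560,-208,91,-.2,3)])"
```

```text
t 0.3 grasp [ 272.3 -562.5  233.6] rpy [-3.1413 -0.      0.4508] F [ 0.2 -0.2  0. ] op 0.998
0 [-0.    0.    5.26] [ 35.4 -16.7   8.9]
1 [-0.    0.    5.26] [ 33.7 -19.8   8.9]
2 [-0.    0.    5.26] [ 31.8 -22.8   8.9]
3 [-0.    0.    5.26] [ 29.5 -25.7   8.9]
4 [-0.    0.    5.26] [ 27.1 -28.3   8.9]
5 [-0.    0.    5.26] [ 24.4 -30.6   8.9]
0 [ 0.   -0.    0.95] [ 20.4 -30.9   2.5]
1 [ 0.   -0.    0.95] [ 19.8 -31.2   2.5]
2 [ 0.   -0.    0.95] [ 19.3 -31.5   2.5]
3 [ 0.   -0.    0.95] [ 18.8 -31.8   2.5]
4 [ 0.   -0.    0.95] [ 18.3 -32.1   2.5]
5 [ 0.   -0.    0.95] [ 17.7 -32.4   2.5]
0 [0. 0. 0.] [ 0.  -0.  24.7]
1 [0. 0. 0.] [ 0.  -0.  24.7]
2 [0. 0. 0.] [ 0.  -0.  24.7]
```

Emit:
apply_moves(commands=[[0,0,5.26,0.035,-0.017,0.009,0.095],[0,0,5.26,0.034,-0.02,0.009,0.095],[0,0,5.26,0.032,-0.023,0.009,0.095],[0,0,5.26,0.0295,-0.0255,0.009,0.095],[0,0,5.26,0.027,-0.028,0.009,0.095]])

```text
t: 0.72
eef_pos: [395.9, -408.8, 359.5]
tcp_rot: [3.141, -0.0, -0.013]
ft_force: [0.9, -0.5, 0.1]
opening: 0.998
```

Emit:
apply_moves(commands=[[0,0,5.26,0.0245,-0.0305,0.009,0.095],[0,0,1,0.0205,-0.031,0.0025,0.095],[0,0,1,0.02,-0.031,0.0025,0.095],[0,0,1,0.0195,-0.0315,0.0025,0.095],[0,0,1,0.019,-0.032,0.0025,0.095]])

```text
t: 1.13
eef_pos: [515.1, -263.8, 340.7]
tcp_rot: [3.141, -0.0, -0.171]
ft_force: [0.4, -0.7, 0.2]
opening: 1.003
```

Emit:
apply_moves(commands=[[0,0,1,0.0185,-0.032,0.0025,0.095],[0,0,0.7,0.0175,-0.0325,0.0025,0.095],[0,0,0,0,0,0,0.06],[0,0,0,0,0,0,0.06],[0,0,0,0,0,0,0.06]])

```text
t: 1.55
eef_pos: [560.9, -208.4, 335.6]
tcp_rot: [3.141, 0.0, -0.199]
ft_force: [-0.1, -0.3, 0.0]
opening: 0.843
```

```bash
python3 -c "
from h import *
plan([(560,-208,91,-.2,3)])
crop(optics.read_camera('scene'),120,150,240,310,4,'pics/a.png')
print(world2pix(optics.read_camera('scene'),[(560,-208,146),(560,-208,90)]))"
```

```text
t 1.55 grasp [ 560.8 -208.4  164.6] rpy [ 3.1414e+00  3.0000e-04 -1.9870e-01] F [-0.1 -0.3  0. ] op 0.843
0 [0.   0.01 0.02] [-0.3 -0.1 24.5]
1 [0.   0.01 0.02] [-0.3 -0.1 24.5]
2 [0.   0.01 0.02] [-0.3 -0.1 24.5]
[[176.42695437 197.40366499]
 [179.19272988 218.20968406]]
```

View pics/a.png

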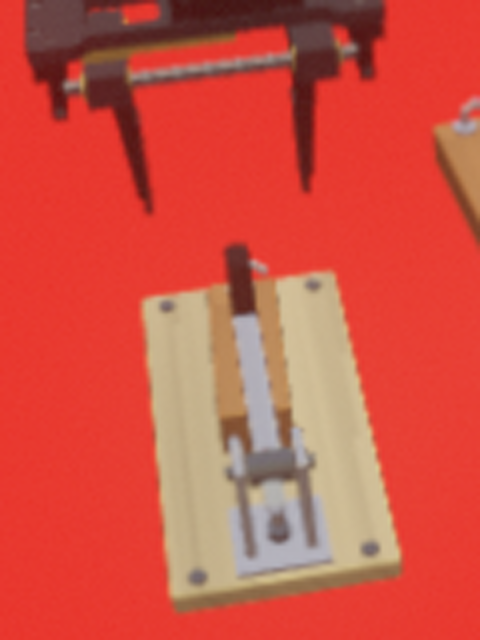

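The fingers straddle the tab: tips at crop (150,212)/(307,190), tab top at (236,245), within about 1 mm of the prediction. I'll descend and close.

Emit:
apply_moves(commands=[[0,0,0,0,0,0.0245,0.05],[0,0,0,0,0,0.0245,0.05],[0,0,0,0,0,0.0245,0.04],[0,0,0,0,0,0,0.03],[0,0,0,0,0,0,0.02]])

```text
t: 2.07
eef_pos: [560.6, -209.3, 261.9]
tcp_rot: [-3.141, 0.002, -0.201]
ft_force: [0.3, 0.8, 0.7]
opening: 0.414
```

Emit:
apply_moves(commands=[[0,0,0,0,0,0,0.005],[0,0,0,0,0,0,0.005],[0,0,0,0,0,0,0.005],[0,0,0,0,0,0,0.005],[0,0,0,0,0,0,0.005]])

```text
t: 2.48
eef_pos: [561.3, -207.7, 263.5]
tcp_rot: [-3.141, -0.002, -0.199]
ft_force: [2.1, 6.9, 5.0]
opening: 0.144
```

```bash
python3 -c "
from h import *
plan([])
st=env.state();g=np.array(st['eef_pos'])-[0,0,171]
# arc shifts in tool axes (x along clamp x, z down), steps in theta
th=np.arange(0,1.71,.1);r=np.hypot(135,25);ph=np.arctan2(25,-135)-th
P=np.c_[r*np.cos(ph),-r*np.sin(ph)]
for a,d in zip(th[1:],np.diff(P,axis=0)):print(a.round(1),d.round(1))"
```

```text
t 2.48 grasp [ 561.6 -207.7   92.5] rpy [-3.1411e+00 -1.7000e-03 -1.9940e-01] F [2.1 6.9 5. ] op 0.144
0.1 [  3.2 -13.4]
0.2 [  4.5 -13. ]
0.3 [  5.8 -12.5]
0.4 [  7.  -11.8]
0.5 [  8.1 -11.1]
0.6 [  9.2 -10.2]
0.7 [10.2 -9.2]
0.8 [11.  -8.2]
0.9 [11.8 -7. ]
1.0 [12.4 -5.8]
1.1 [12.9 -4.5]
1.2 [13.3 -3.2]
1.3 [13.6 -1.9]
1.4 [13.7 -0.5]
1.5 [13.7  0.9]
1.6 [13.5  2.2]
1.7 [13.3  3.6]
```

Emit:
apply_moves(commands=[[0,0,0,0.003,0,-0.0135,0.005],[0,0,0,0.0045,0,-0.013,0.005],[0,0,0,0.006,0,-0.0125,0.005],[0,0,0,0.007,0,-0.012,0.005],[0,0,0,0.008,0,-0.011,0.005]])

```text
t: 2.9
eef_pos: [588.9, -213.3, 324.4]
tcp_rot: [-3.141, 0.002, -0.199]
ft_force: [2.8, 3.4, -10.8]
opening: 0.144
```

Emit:
apply_moves(commands=[[0,0,0,0.009,0,-0.01,0.005],[0,0,0,0.01,0,-0.009,0.005],[0,0,0,0.011,0,-0.008,0.005],[0,0,0,0.012,0,-0.007,0.005],[0,0,0,0.0125,0,-0.006,0.005]])

```text
t: 3.32
eef_pos: [642.4, -224.1, 364.5]
tcp_rot: [-3.14, 0.003, -0.199]
ft_force: [-0.1, 2.6, -7.3]
opening: 0.14
```

```bash
python3 -c "
from h import *
plan([])
crop(optics.read_camera('scene'),100,100,260,310,3,'pics/b.png')"
```

```text
t 3.32 grasp [ 641.9 -223.8  193.5] rpy [-3.1403e+00  2.9000e-03 -1.9920e-01] F [-0.1  2.6 -7.3] op 0.14
```

View pics/b.png

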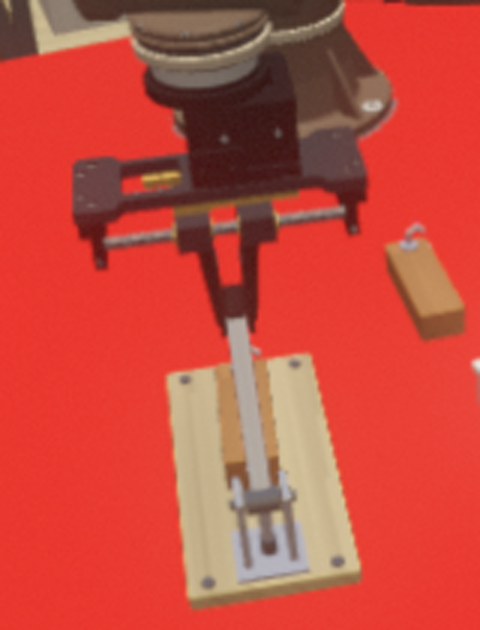

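The arm is up with the tab held between the fingers (235,300) and the block still on its bed. I'll continue past the hold-open point.

Emit:
apply_moves(commands=[[0,0,0,0.013,0,-0.0045,0.005],[0,0,0,0.0135,0,-0.003,0.005],[0,0,0,0.0135,0,-0.002,0.005],[0,0,0,0.0135,0,-0.0005,0.005],[0,0,0,0.0135,0,0.001,0.005]])

```text
t: 3.78
eef_pos: [708.5, -237.3, 374.8]
tcp_rot: [-3.141, -0.001, -0.199]
ft_force: [0.6, 4.7, 3.7]
opening: 0.144
```

Emit:
apply_moves(commands=[[0,0,0,0.0135,0,0.002,0.005],[0,0,0,0.008,0,0.002,0.005],[0,0,0,0,0,0,0.005],[0,0,0,0,0,0,0.03],[0,0,0,0,0,0,0.05]])

```text
t: 4.2
eef_pos: [728.9, -242.2, 369.7]
tcp_rot: [3.141, -0.001, -0.199]
ft_force: [-0.2, 0.2, -0.1]
opening: 0.235
```

Emit:
apply_moves(commands=[[0,0,0,0,0,0,0.06],[0,0,0,0,0,0,0.06],[0,0,0,0,0,-0.03,0.06],[0,0,0,0,0,-0.03,0.06],[0,0,0,0,0,-0.03,0.07]])

```text
t: 4.62
eef_pos: [728.9, -242.5, 460.1]
tcp_rot: [-3.142, 0.001, -0.2]
ft_force: [0.5, -0.2, 0.5]
opening: 0.578
```

```bash
python3 -c "
from h import *
plan([(575,-212,150,-.2,5),(575,-212,48,-.2,4)])"
```

```text
t 4.62 grasp [ 728.7 -242.5  289.1] rpy [-3.1416e+00  1.1000e-03 -1.9980e-01] F [ 0.5 -0.2  0.5] op 0.578
0 [-0.    0.01  0.  ] [-31.3   0.1  27.9]
1 [-0.    0.01  0.  ] [-31.3   0.1  27.8]
2 [-0.    0.01  0.  ] [-31.4   0.1  27.8]
3 [-0.    0.01  0.  ] [-31.4   0.1  27.8]
4 [-0.    0.01  0.  ] [-31.4   0.1  27.8]
0 [0. 0. 0.] [ 0.  -0.  25.5]
1 [0. 0. 0.] [ 0.  -0.  25.5]
2 [0. 0. 0.] [ 0.  -0.  25.5]
3 [0. 0. 0.] [ 0.  -0.  25.5]
```

Emit:
apply_moves(commands=[[0,0,0,-0.0395,0,0,0.08],[0,0,0,-0.0395,0,0,0.08],[0,0,0,-0.039,0,0.01,0.08],[0,0,0,-0.039,0.0005,0.025,0.08],[0,0,0,0,0,0.035,0.08]])

```text
t: 5.03
eef_pos: [574.2, -211.2, 394.8]
tcp_rot: [3.14, -0.004, -0.2]
ft_force: [1.4, 0.3, -0.6]
opening: 0.836
```

Emit:
apply_moves(commands=[[0,0,0,0,0,0.035,0.08],[0,0,0,0,0,0.035,0.08],[0,0,0,0,0,0,0.08],[0,0,0,0,0,0,0.08],[0,0,0,0,0,0,0.08]])

```text
t: 5.45
eef_pos: [579.4, -212.7, 323.6]
tcp_rot: [3.141, -0.002, -0.2]
ft_force: [0.2, -0.2, 0.4]
opening: 0.844
```

```bash
python3 -c "
from h import *
plan([(575,-212,48,-.2,5)])
s=optics.read_camera('scene');t=optics.read_camera('top')
a=cv2.resize(s['color'][130:310,120:240,::-1],None,fx=3,fy=3,interpolation=cv2.INTER_CUBIC)
b=cv2.resize(t['color'][100:280,260:400,::-1],None,fx=3,fy=3,interpolation=cv2.INTER_CUBIC)
cv2.imwrite('pics/c.png',cv2.hconcat([a,b]))
B=np.array([575,-212,55]);u=np.array([np.cos(.2),-np.sin(.2),0]);v=np.array([np.sin(.2),np.cos(.2),0])
print(((world2pix(s,[B+60*u+20*v,B+60*u-20*v,B-60*u-20*v,B-60*u+20*v])-[120,130])*3).round())"
```

```text
t 5.45 grasp [ 579.7 -212.9  152.6] rpy [ 3.141e+00 -1.900e-03 -1.995e-01] F [ 0.2 -0.2  0.4] op 0.844
0 [ 0.01 -0.02  0.01] [-0.9  0.  20.9]
1 [ 0.01 -0.02  0.01] [-0.9  0.  20.9]
2 [ 0.01 -0.02  0.01] [-0.9  0.  20.9]
3 [ 0.01 -0.02  0.01] [-0.9  0.  20.9]
4 [ 0.01 -0.02  0.01] [-0.9  0.  20.9]
[[219. 361.]
 [164. 369.]
 [151. 272.]
 [201. 264.]]
```

View pics/c.png

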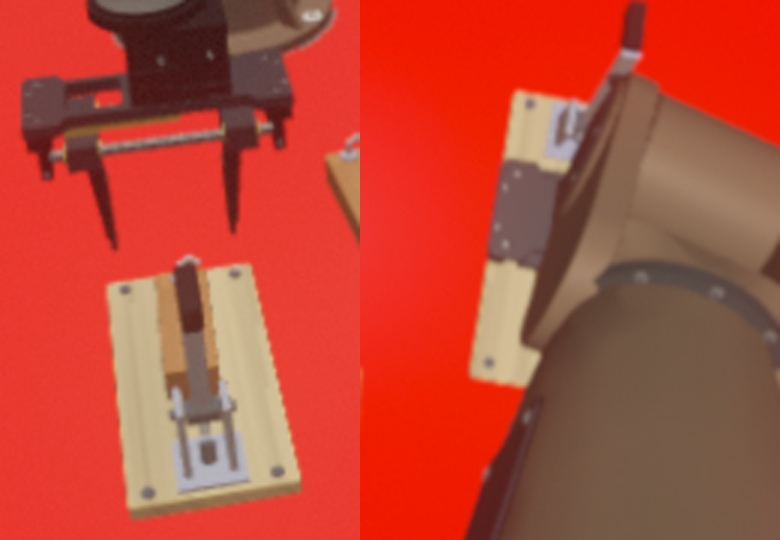

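The clamp arm stands open by itself (right panel, tab up at (632,25)). The block is on its bed between the fingers, and the projected corners match to about 2 px. I'll descend and grip it.

Emit:
apply_moves(commands=[[0,0,0,-0.001,0,0.03,0.08],[0,0,0,-0.001,0,0.03,0.08],[0,0,0,0,0,0.025,0.07],[0,0,0,0,0,0.019,0.06],[0,0,0,0,0,0,0.055]])

```text
t: 5.97
eef_pos: [576.8, -211.9, 215.9]
tcp_rot: [-3.141, 0.003, -0.199]
ft_force: [-1.1, -0.1, -0.2]
opening: 0.686
```

Emit:
apply_moves(commands=[[0,0,0,0,0,0,0.05],[0,0,0,0,0,0,0.045],[0,0,0,0,0,0,0.03],[0,0,0,0,0,0,0.03],[0,0,0,0,0,0,0.03]])

```text
t: 6.38
eef_pos: [577.3, -212.1, 219.5]
tcp_rot: [3.141, -0.003, -0.2]
ft_force: [-0.1, 0.5, 6.7]
opening: 0.422
```

Emit:
apply_moves(commands=[[0,0,0,0,0,-0.005,0.03],[0,0,0,0,0,-0.015,0.03],[0,0,0,0,0,-0.03,0.03],[0,0,0,0,0,-0.035,0.03],[0,0,0,0,0,-0.035,0.03]])

```text
t: 6.8
eef_pos: [576.7, -211.9, 339.5]
tcp_rot: [-3.141, 0.001, -0.199]
ft_force: [1.2, -0.7, -1.5]
opening: 0.419
```

```bash
python3 -c "
from h import *
t=optics.read_camera('top')
print(pix2world(t,[(91,138),(177,138),(175,223),(88,222)],162).round())
plan([(580,-160,230,-.2,3),(592,256,250,-0.03,12),(592,256,200,-.03,2)])
s=optics.read_camera('scene')
a=cv2.resize(s['color'][130:310,120:240,::-1],None,fx=3,fy=3,interpolation=cv2.INTER_CUBIC)
b=cv2.resize(t['color'][126:236,75:200,::-1],None,fx=4,fy=4,interpolation=cv2.INTER_CUBIC)
a=cv2.copyMakeBorder(a[:540],0,0,0,0,cv2.BORDER_CONSTANT); b=cv2.copyMakeBorder(b,0,540-b.shape[0],0,0,cv2.BORDER_CONSTANT)
cv2.imwrite('pics/d.png',cv2.hconcat([a,b])[:, :800])"
```

```text
[[695. 354. 162.]
 [687. 152. 162.]
 [493. 159. 162.]
 [500. 359. 162.]]
t 6.85 grasp [ 579.  -212.9  175.7] rpy [ 3.1392 -0.0089 -0.1993] F [ 2.5 -1.1  4.6] op 0.418
0 [ 0.05 -0.17  0.01] [ -2.5 -17.2 -18.2]
1 [ 0.05 -0.17  0.01] [ -2.5 -17.2 -18.1]
2 [ 0.05 -0.17  0.01] [ -2.6 -17.2 -18.1]
0 [-0.    0.   -0.81] [ -5.9 -34.2  -1.7]
1 [-0.    0.   -0.81] [ -5.4 -34.3  -1.7]
2 [-0.    0.   -0.81] [ -4.9 -34.3  -1.7]
3 [-0.    0.   -0.81] [ -4.4 -34.4  -1.7]
4 [-0.    0.   -0.81] [ -4.  -34.5  -1.7]
5 [-0.    0.   -0.81] [ -3.5 -34.5  -1.7]
6 [-0.    0.   -0.81] [ -3.  -34.6  -1.7]
7 [-0.    0.   -0.81] [ -2.5 -34.6  -1.7]
8 [-0.    0.   -0.81] [ -2.  -34.6  -1.7]
9 [-0.    0.   -0.81] [ -1.5 -34.6  -1.7]
10 [-0.    0.   -0.81] [ -1.  -34.7  -1.7]
11 [-0.    0.   -0.81] [ -0.5 -34.7  -1.7]
0 [0. 0. 0.] [-0. -0. 25.]
1 [0. 0. 0.] [-0. -0. 25.]
```

View pics/d.png

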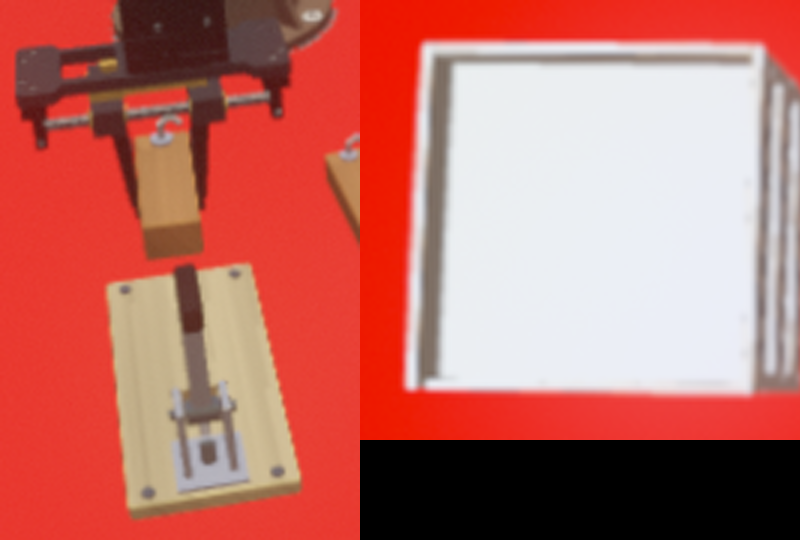

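The block is held level with the hook up at (165,130), and the clamp is still open. The basket rim spans (422–765, 43–390) in the right panel. Now I'll carry the block over.

Emit:
apply_moves(commands=[[0,0,0,-0.0025,-0.017,-0.019,0.03],[0,0,0,-0.0025,-0.017,-0.019,0.03],[0,0,0,-0.0025,-0.017,-0.019,0.03],[0,0,-0.8,-0.006,-0.034,-0.0015,0.03],[0,0,-0.8,-0.0055,-0.0345,-0.0015,0.03]])

```text
t: 7.32
eef_pos: [581.2, -90.5, 398.7]
tcp_rot: [3.141, -0.002, -0.173]
ft_force: [-0.2, 0.1, -1.4]
opening: 0.419
```

Emit:
apply_moves(commands=[[0,0,-0.8,-0.005,-0.0345,-0.0015,0.03],[0,0,-0.8,-0.0045,-0.0345,-0.0015,0.03],[0,0,-0.8,-0.004,-0.0345,-0.0015,0.03],[0,0,-0.8,-0.0035,-0.0345,-0.0015,0.03],[0,0,-0.8,-0.003,-0.0345,-0.0015,0.03]])

```text
t: 7.73
eef_pos: [586.0, 84.2, 405.1]
tcp_rot: [3.141, 0.0, -0.101]
ft_force: [1.4, -0.2, -1.1]
opening: 0.42
```

Emit:
apply_moves(commands=[[0,0,-0.8,-0.0025,-0.0345,-0.0015,0.03],[0,0,-0.8,-0.002,-0.0345,-0.0015,0.03],[0,0,-0.8,-0.0015,-0.0345,-0.0015,0.03],[0,0,-0.8,-0.001,-0.03,0,0.03],[0,0,-0.8,0,-0.02,0,0.03]])

```text
t: 8.15
eef_pos: [590.7, 238.8, 409.5]
tcp_rot: [-3.141, 0.0, -0.03]
ft_force: [-0.5, 0.2, -1.3]
opening: 0.424
```

```bash
python3 -c "
from h import *
t=optics.read_camera('top');s=optics.read_camera('scene')
print(pix2world(t,[(97.5,141.5),(95,220.5)],126).round(1))
plan([(594,256,210,-0.03,2),(594,256,160,-.03,3)])
crop(s,285,60,435,240,3,'pics/e.png')
v=np.array([(594,256,126)]);print((world2pix(s,[(594,256,126),(594,256,150)])-[285,60])*3)"
```

```text
[[693.9 353.1 126. ]
 [503.6 357.7 126. ]]
t 8.25 grasp [590.7 238.9 238.2] rpy [-3.1415e+00  5.0000e-04 -2.8300e-02] F [-0.4  0.2 -1.4] op 0.419
0 [-0.    0.01  0.05] [ 1.4 -8.6 14.1]
1 [-0.    0.01  0.05] [ 1.4 -8.6 14.1]
0 [0. 0. 0.] [-0.  -0.  16.7]
1 [0. 0. 0.] [-0.  -0.  16.7]
2 [0. 0. 0.] [-0.  -0.  16.7]
[[234.41250992 315.55546252]
 [237.24231911 290.18331492]]
```

View pics/e.png

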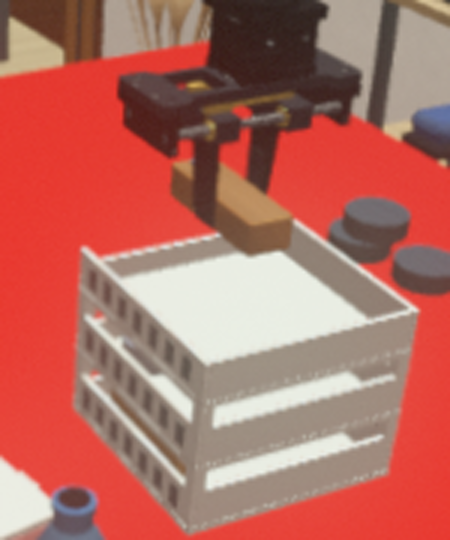

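The block is level above the basket's interior: block end at (265,235), floor centre projected at (234,315). I'll move it 20 mm further in y and then lower it.

Emit:
apply_moves(commands=[[0,0,0,0.002,-0.01,0.01,0.03],[0,0,0,0.002,-0.01,0.01,0.03],[0,0,0,0,0,0.02,0.03],[0,0,0,0,0,0.02,0.03],[0,0,0,0,0,0.012,0.03]])

```text
t: 8.67
eef_pos: [595.8, 255.6, 334.6]
tcp_rot: [3.14, 0.003, -0.033]
ft_force: [-0.0, 0.6, -2.2]
opening: 0.419
```

Emit:
apply_moves(commands=[[0,0,0,0,0,0.004,0.03],[0,0,0,0,0,0.003,0.03],[0,0,0,0,0,0.002,0.03],[0,0,0,0,0,0.002,0.03],[0,0,0,0,0,0,0.03]])

```text
t: 9.08
eef_pos: [596.0, 255.9, 327.1]
tcp_rot: [-3.141, -0.001, -0.032]
ft_force: [0.1, 0.6, -1.5]
opening: 0.422
```

```bash
python3 -c "
from h import *
plan([(595,259,149.5,-0.03,1)])"
```

```text
t 9.08 grasp [596.2 255.9 156.1] rpy [-3.1414e+00 -8.0000e-04 -3.2200e-02] F [ 0.1  0.6 -1.5] op 0.422
0 [-0.01 -0.05 -0.13] [-1.1 -3.1  6.6]
```

Emit:
apply_moves(commands=[[0,0,0,0,-0.001,0.0015,0.03],[0,0,0,0,-0.001,0.0015,0.03],[0,0,0,0,0,0.001,0.03],[0,0,0,0,0,0.001,0.03],[0,0,0,0,0,0,0.03]])

```text
t: 9.5
eef_pos: [596.0, 258.0, 321.5]
tcp_rot: [3.141, 0.0, -0.032]
ft_force: [-0.4, -0.2, -2.2]
opening: 0.417
```

Emit:
apply_moves(commands=[[0,0,0,0,0,0.0005,0.03],[0,0,0,0,0,0.0005,0.03],[0,0,0,0,0,0,0.03]])

```text
t: 9.75
eef_pos: [596.0, 258.0, 320.7]
tcp_rot: [3.142, -0.0, -0.032]
ft_force: [0.2, -0.6, -2.3]
opening: 0.418
```

Emit:
apply_moves(commands=[[0,0,0,0,0,0.0005,0.03],[0,0,0,0,0,0.0005,0.03],[0,0,0,0,0,0,0.03]])

```text
t: 10.0
eef_pos: [595.9, 258.0, 320.5]
tcp_rot: [-3.142, -0.001, -0.032]
ft_force: [-1.7, -0.5, 6.0]
opening: 0.424
```

Contact felt: force in z went from −2 to +6 N. Releasing.

Emit:
apply_moves(commands=[[0,0,0,0,0,0,0.042],[0,0,0,0,0,0,0.05],[0,0,0,0,0,0,0.06],[0,0,0,0,0,0,0.065],[0,0,0,0,0,0,0.065]])

```text
t: 10.42
eef_pos: [596.0, 258.0, 319.6]
tcp_rot: [3.141, 0.0, -0.032]
ft_force: [-0.1, 0.2, 0.2]
opening: 0.653
```

Emit:
apply_moves(commands=[[0,0,0,0,0,-0.01,0.065],[0,0,0,0,0,-0.03,0.065],[0,0,0,0,0,-0.04,0.065],[0,0,0,0,0,-0.04,0.065],[0,0,0,0,0,-0.04,0.065]])

```text
t: 10.83
eef_pos: [595.6, 257.9, 482.3]
tcp_rot: [3.142, -0.0, -0.032]
ft_force: [-0.6, -0.1, -0.7]
opening: 0.686
```

Emit:
apply_moves(commands=[[0,0,0,-0.03,0,0,0.065],[0,0,0,-0.035,0,0,0.065],[0,0,0,-0.035,0,0,0.065],[0,0,0,-0.03,0,0,0.065],[0,0,0,0,0,0,0.065]])

```text
t: 11.25
eef_pos: [461.7, 262.1, 481.2]
tcp_rot: [-3.141, 0.0, -0.03]
ft_force: [1.4, -0.2, 1.4]
opening: 0.683
```

```bash
python3 -c "
from h import *
plan([])
s=optics.read_camera('scene')
crop(s,140,100,440,310,2.6,'pics/f.png')"
```

```text
t 11.25 grasp [461.7 262.2 310.2] rpy [-3.1414e+00  2.0000e-04 -3.0400e-02] F [ 1.4 -0.2  1.4] op 0.683
```

View pics/f.png

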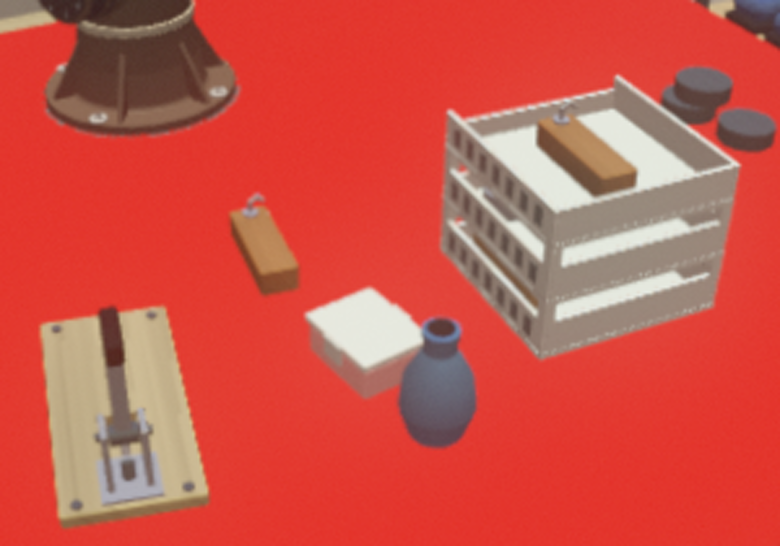

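The block lies flat in the top level with its hook up at (563,113). The clamp is open, with the tab at (110,335), and the spare block, box and vase are where they were. I'm handing in.

```bash
python3 -c "
from cell import env
env.job_done()"
```

```text
the job is handed in; nothing more can be done
```

I lifted the clamp arm by its tab past the hold-open point and let go. It stayed up by itself. I then took the block out by its long sides and lowered it into the middle of the basket's top level, releasing at about 6 N of contact. The job was handed in at about 11.3 s of the 58 s allowed.

- **Final picture:** the block lies flat with its hook up in the top level, and the clamp is open. The gripper is clear of everything.
- **Things to leave alone:** the spare block, vase and button box look unmoved. I checked this by eye in that picture and did not measure their positions again.
- **Forces:** the largest wrist force reading was about 11 N, while lifting the clamp arm.
- **Disagreement:** the two cameras differed by about 5 mm on where the clamp was along x, and the grasps had room for that.

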